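# Turn the spice carousel until the red canister is at the front

### The job

Gently push the rim of the spice carousel round, by the wire guards that stand on it, until the canister with the red knob is at the front, square between the middle of the carousel and the rack's open side where the robot stands, and leave the carousel still there. Push the rim, not the canisters: all four stay standing on the carousel and nothing is lifted. Leave the salt pot, the measuring cup and the yellow funnel where they are.

Things in the scene. Friction and masses are not known exactly. Their poses are not given: they have to be found in the camera images.
- rack: Fixed wire rack, clamped at its back to a white window guard. Origin on the counter below the carousel's pivot; x points to the back, y along the rack, z up. Floor 30 mm above the counter, x -145 to 160 mm, y -295 to 155 mm; side rails 61 mm and back rail 78 mm above the counter. The open front faces the robot (-x). Window guard at x = 260 mm, 217 mm tall.
- front_place (a point): Where the middle of the red canister's underside is to be: on the level of the disc's upper face, 72 mm from the pivot, straight towards the rack's open front (its -x). Fixed to the rack, not marked.
- carousel_top (a point): Centre of the upper face of the carousel's disc, 56 mm above the counter; turns with it, z up. Aluminium disc, 250 mm across, 6 mm thick; turns endlessly either way with light drag (under 1 N at the rim) and stops when no longer pushed. Four seats (black rubber rounds) 72 mm from the centre along this point's x, y, -x, -y; the red canister starts on the x seat, give or take 3 mm.
- guard_end (a point): One end of a guard, 18 mm above the disc. Outside each of the 4 seats a guard of bent 5 mm steel wire stands on the rim: an arc of radius 116 mm spanning 25 degrees either side of the seat's direction, 38 mm tall, an upright post at each end. This is the counter-clockwise end post on the x seat. Between guards the rim is open for 40 degrees (75 mm): a fingertip there can push a post along.
- carousel (a joint): Turn of the carousel since the start, rad, counter-clockwise seen from above is positive.
- canister_red: Small steel canister with a domed lid; the knob on its lid and the band round its body are red. 56 mm in diameter (58 mm at the lid), 73 mm tall over the knob, about 0.14 kg, loose on the carousel. Origin at the centre of its underside, z up. This is the one to bring to the front; it starts 60 to 180 degrees away from there.
- canister_white: Small steel canister with a domed lid; the knob on its lid and the band round its body are white. 56 mm in diameter (58 mm at the lid), 73 mm tall over the knob, about 0.14 kg, loose on the carousel. Origin at the centre of its underside, z up.
- canister_green: Small steel canister with a domed lid; the knob on its lid and the band round its body are green. 56 mm in diameter (58 mm at the lid), 73 mm tall over the knob, about 0.14 kg, loose on the carousel. Origin at the centre of its underside, z up.
- canister_black: Small steel canister with a domed lid; the knob on its lid and the band round its body are black. 56 mm in diameter (58 mm at the lid), 73 mm tall over the knob, about 0.14 kg, loose on the carousel. Origin at the centre of its underside, z up.
- salt_pot: White ceramic salt pot with a blue line and a wooden lid, 74 mm in diameter, 84 mm tall, loose on the rack floor beside the carousel. Origin at the centre of its underside.
- measuring_cup: Aluminium measuring cup with a side handle, 64 mm in diameter, 62 mm tall, loose on the rack floor beside the carousel. Origin at the centre of its underside; the handle is on its y side.
- funnel: Yellow plastic funnel standing mouth down on the counter beside the rack, 104 mm in diameter, 105 mm tall. Origin at the centre of its mouth, on the counter.
Things that resemble listed ones, but are neither listed nor needed, are in the scene too. Leave any pink look-alike of the salt_pot alone.

How it is judged:
At the end, for the whole second after the job is handed in: The red canister stands within 18 mm of the front place, the carousel is still (under 0.05 rad/s), all four canisters stand upright (within 0.12 rad) on the disc between 52 and 92 mm from its centre, and the salt pot, cup and funnel are within 30 mm of where they were, not tipped (horizontal distance between canister_red and front_place below 0.018 m and velocity of joint carousel between -0.05 and 0.05 rad/s and not (height (world z) of any of canister_red, canister_white, canister_green, canister_black above 0.064 m or angle between any of canister_red, canister_white, canister_green, canister_black's own z axis and vertical above 0.12 rad or horizontal distance between any of canister_red, canister_white, canister_green, canister_black and carousel_top above 0.092 m or horizontal distance between any of canister_red, canister_white, canister_green, canister_black and carousel_top below 0.052 m or distance of any of salt_pot, measuring_cup, funnel from where it was at the start of the episode above 0.03 m or angle between any of salt_pot, measuring_cup, funnel's own z axis and vertical above 0.35 rad)); the robot touches nothing.
It fails at once if a canister is lifted or tipped (height (world z) of any of canister_red, canister_white, canister_green, canister_black above 0.072 m or angle between any of canister_red, canister_white, canister_green, canister_black's own z axis and vertical above 0.35 rad).
It fails at once if a canister is pushed by the robot (more than 3 N) (contact force between any of the fingers, the arm and canister_red above 3 N or contact force between any of the fingers, the arm and canister_white above 3 N or contact force between any of the fingers, the arm and canister_green above 3 N or contact force between any of the fingers, the arm and canister_black above 3 N).
It fails at once if the carousel is flung round (faster than 3.5 rad/s) (velocity of joint carousel above 3.5 rad/s or velocity of joint carousel below -3.5 rad/s).
It fails at once if the salt pot, the measuring cup or the funnel is moved more than 30 mm or tipped (distance of any of salt_pot, measuring_cup, funnel from where it was at the start of the episode above 0.03 m or angle between any of salt_pot, measuring_cup, funnel's own z axis and vertical above 0.35 rad).
It also fails if it takes over 42 s, if anything falls off the work surface, if the arm or the gripper's body presses on something with over 40 N, if the wrist force passes 120 N, or if a joint passes its speed limit or range.

### The arm

A 7-joint arm with a two-finger parallel gripper is mounted at the origin on the work surface. World frame = base frame: x ahead of the robot, y to its left, z up, the work surface at z = 0. Lengths are in m, angles in rad, forces in N, time in s.
With the tool pointing down it reaches from about 0.425 to 1.025 m from the base axis. Payload 9.4 kg.
Tool frame: the origin (TCP) lies on the front face of the gripper's body, between the roots of the fingers; the fingertips stand 73 mm ahead of it and the grasp point (between the pads) lies 54 mm ahead of it (pinch_z is the distance from the TCP to the grasp point, in m); z points along the fingers, y is the direction in which the jaws open and shut (so a half turn about z gives the same grasp; the last joint's range is limited). The gripper opens to 85 mm and grips with 20 to 120 N. Pads are 22 mm wide; open, the fingers measure 114 mm over their backs; the gripper's body (76 mm by 85 mm) begins 54 mm behind the grasp point. The pads swing forward as they close: fully open they stand 13 mm farther back than shut.
Start: joints at [1.063, 0.599, -0.003, 1.599, 0.002, 0.943, -0.08], TCP at [0.303, -0.659, 0.304] pointing down, gripper open.
Joint ranges: [-2.57, 2.57], [-0.35, 1.97], [-1.29, 1.29], [0.11, 2.56], [-1.05, 4.19], [0.11, 1.86], [-2.63, 2.63]. Speed limits (rad/s): [2.22, 2.22, 3.01, 3.01, 3.14, 3.14, 3.14].

### API

Orientations are given as a unit quaternion [x, y, z, w].
In Python, from plant import * gives the robot as it stands.
- The arm moves only by the tool drive_tool, never from a script. Its argument "targets" is a list of rows, each a list of 5 numbers: the shift along the world's x, y, z in mm, then the turn about the world's z in degrees, then the opening, from 0 (shut) to 1 (fully open). In form: [[dx, dy, dz, spin, claw], ...]. A call has 1 to 12 rows; each row is the pose to reach, as a shift and turn from the pose commanded when the call began; what a row does not reach only later rows make up. A row lasts 1/10 s, in which the tool goes at most 50 mm and 8.59 degrees, less where a joint would pass 70% of its speed; a pose out of reach is approached as far as the arm can. A call with a gripper value outside its range is refused whole. The fingers move at their own pace and stop on an object; "newtons" is the grip in N (left out, the last holds). Time passes only in rows, so rows that repeat a pose let the fingers close. It gives the time, the measured TCP pose, the force and the opening at its end, in the units of the state.
- get_state(): the state, without advancing time (a new reading comes with each control period).
- snapshot(name): name is "scene" or "top" or "wrist"; returns (picture, depth): 480x640x3 uint8, red, green, blue; 480x640 float32, m along the optical axis (not along the pixel's ray), 0 where there is no reading.
- camera_params(name): a dict with "fx", "fy", "cx", "cy" (pixels), "T" (4x4, takes a point from camera to world coordinates). Camera axes: x right, y up, looking along -z (the intrinsics and any distortion apply to the point x, -y, -z); pixel columns grow to the right and rows downward; lengths in m; the calibration is good to about 2 mm. A picture is of the moment at which its call begins: read the wrist's pose just before it. camera_params takes no time and is no camera call; for the wrist camera it gives the pose at the moment of the call.
- sign_off(): hands the job in, once; it reports no verdict.
The state is a dict: "clock": time; "joints": joint angles; "dq": joint speeds; "joint_efforts": joint torques, N m; "eef_pos": TCP position; "tcp_rot": TCP orientation; "contact_force": force on the tool from outside, world axes, zero at the start; "torque": the same for the moment, N m; "grip_width": finger opening in m.
Only numpy, scipy, OpenCV 4.12 (cv2) and the standard library are available. Lean on these libraries where they do the work, as an engineer would, in place of code of your own. Each camera call takes 0.05 s, during which the arm holds its last target. There are 200 camera calls.

## Working session

There is one attempt and no reset: what is moved stays moved. The work goes in short steps, Python scripts to look and compute and a tool call to move; the robot and the scene stay as the last step left them, time stands still between calls to the robot, and variables do not carry over. Pictures are saved under pics/ and viewed, about 8 in all and at most 12, crops included, and the job is handed in when it is done.

Besides the shell and the picture viewer there is one more tool, called after "Request:" by a JSON object that holds its "op" and its "data", one argument or row to a line. drive_tool: Moves the arm, as the interface text tells. Its arguments: {"type":"object","properties":{"targets":{"type":"array","items":{"type":"array","items":{"type":"number"}}},"newtons":{"type":"number"}},"required":["targets"]}

```bash
mkdir -p pics; cat > h.py <<'E'
from plant import *
import numpy as np, cv2
def save(im,n): cv2.imwrite('pics/'+n,cv2.cvtColor(im,cv2.COLOR_RGB2BGR))
def world(c,d,u,v,T=None):
    z=d[int(v),int(u)]; p=np.array([(u-c['cx'])/c['fx']*z,-(v-c['cy'])/c['fy']*z,-z,1]); return (np.array(c['T'])@p)[:3]
E
python3 - <<'E'
from h import *
for n in('top','scene'):
    im,d=snapshot(n); save(im,n+'0.png'); np.save(n+'0.npy',d); c=camera_params(n); print(n,c)
print(get_state())
E
```

```text
top {'fx': 446.6241997547595, 'fy': 446.6241997547595, 'cx': 316.2198282364707, 'cy': 231.18272813751278, 'T': array([[-0.02349231,  0.9952573 , -0.09439816,  0.46748938],
       [-0.99969877, -0.02271574,  0.00929284,  0.01295271],
       [ 0.00710445,  0.09458803,  0.99549115,  1.01709237],
       [ 0.        ,  0.        ,  0.        ,  1.        ]])}
scene {'fx': 541.0517518739204, 'fy': 541.0517518739204, 'cx': 321.46335539595987, 'cy': 237.55418165463766, 'T': array([[ 0.79818862, -0.39682096,  0.45324172,  1.12089437],
       [ 0.60231554,  0.51255274, -0.61196868, -0.71287793],
       [ 0.01053171,  0.76146097,  0.6481252 ,  0.82671637],
       [ 0.        ,  0.        ,  0.        ,  1.        ]])}
{'clock': 0.1, 'joints': array([ 1.06329314,  0.60005882, -0.00255015,  1.60002486,  0.00180194,
        0.9428718 , -0.0798256 ]), 'dq': array([ 0.00043153, -0.00353877,  0.00047594, -0.00105525, -0.0009262 ,
       -0.00055201,  0.00383822]), 'joint_efforts': array([ 3.43496635e-03, -7.77990818e+01,  1.56898052e+00, -2.58622634e+01,
        1.25688856e-02,  5.52964062e-03, -3.15528825e-05]), 'eef_pos': array([ 0.30263718, -0.65848402,  0.30310217]), 'tcp_rot': array([ 9.76886179e-01,  2.13759049e-01, -2.05950903e-04, -6.48411749e-04]), 'contact_force': array([-0.49087091,  0.39745507,  0.48577539]), 'torque': array([-0.0307109 ,  0.0160893 ,  0.01611101]), 'grip_width': 0.08552086811538451}
```

View pics/top0.png

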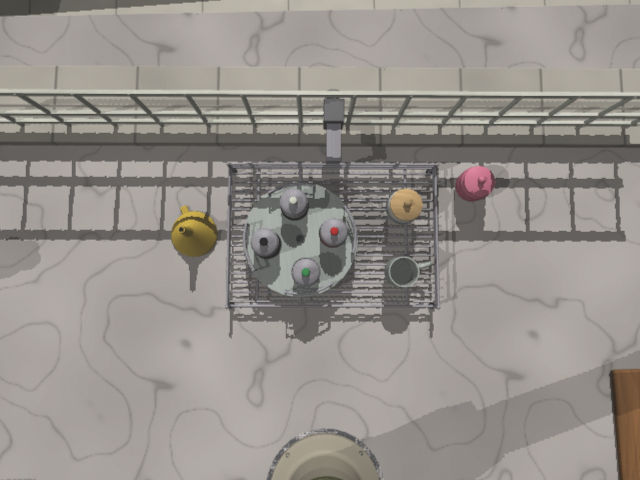

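View pics/scene0.png

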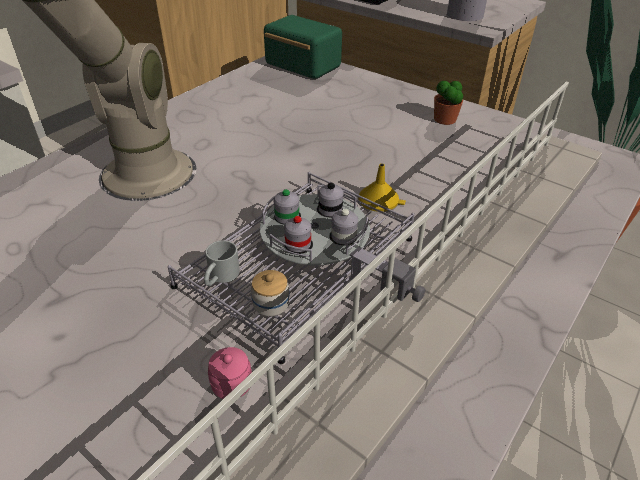

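The top picture shows the carousel around (300,240): the red knob at (334,231) on the right, green (306,272) at the front, black (263,241) and white (293,201). The salt pot with the wooden lid is at (405,205), the cup at (403,270) and the funnel at (195,232). The pink look-alike at (475,183) is outside the rack, so I leave it alone. I'll enlarge this view and measure.

```bash
python3 - <<'E'
from h import *
im=cv2.cvtColor(cv2.imread('pics/top0.png'),cv2.COLOR_BGR2RGB); d=np.load('top0.npy'); c=camera_params('top')
save(cv2.resize(im[155:315,222:362],None,fx=5,fy=5,interpolation=cv2.INTER_CUBIC)[:,:700][:800].copy()[0:800:1] if 0 else cv2.resize(im[160:312,225:365],None,fx=3.9,fy=3.9,interpolation=cv2.INTER_CUBIC),'crop.png')
for n,u,v in [('red',334,231),('green',306,272),('black',264,241),('white',293,200),('salt',407,205),('funnel',183,231)]: print(n,world(c,d,u,v).round(4))
# point cloud: disc upper face
T=np.array(c['T']);vv,uu=np.mgrid[0:480,0:640];P=np.stack([(uu-c['cx'])/c['fx']*d,-(vv-c['cy'])/c['fy']*d,-d],-1)@T[:3,:3].T+T[:3,3]
np.save('P0.npy',P)
m=(abs(P[...,2]-.056)<.006)&(uu>235)&(uu<365)&(vv>170)&(vv<305)
q=P[m][:,:2]; m8=m.astype(np.uint8); m8=cv2.morphologyEx(m8,cv2.MORPH_OPEN,np.ones((3,3)));
cs,_=cv2.findContours(m8,cv2.RETR_EXTERNAL,cv2.CHAIN_APPROX_NONE);k=max(cs,key=cv2.contourArea)[:,0]
e=P[k[:,1],k[:,0],:2];h=cv2.convexHull(e.astype(np.float32));print('disc',cv2.minEnclosingCircle(h),len(q),P[m8>0][:,2].mean())
E
```

```text
red [ 0.5512 -0.0309  0.1292]
green [0.471  0.0269 0.124 ]
black [0.5345 0.1092 0.1279]
white [0.6161 0.0499 0.1266]
salt [ 0.6028 -0.1826  0.1129]
funnel [0.5605 0.2769 0.1057]
disc ((0.5426032543182373, 0.039316173642873764), 0.12450224161148071) 7168 0.05539044858195183
```

View pics/crop.png

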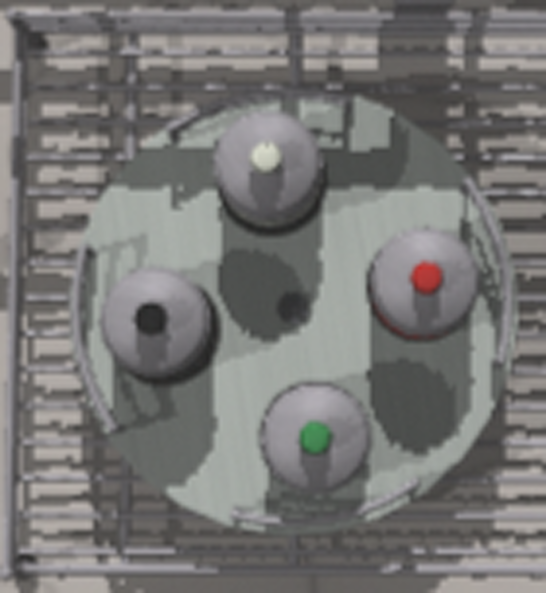

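```bash
python3 - <<'E'
from h import *
c=camera_params('top');T=np.array(c['T'])
im=cv2.imread('pics/top0.png')
def ray(u,v,z):
    r=T[:3,:3]@[(u-c['cx'])/c['fx'],-(v-c['cy'])/c['fy'],-1]; return T[:3,3]+r*(z-T[2,3])/r[2]
for n,u,v,z in [('backL',230,164,.078),('backR',436,166,.078),('fl',229,305,.061),('fr',435,307,.061),('pivot hub',300,239,.056)]: print(n,ray(u,v,z).round(4))
P=np.load('P0.npy')
for z0,z1 in[(.045,.09)]:
  m=(P[...,2]>z0)&(P[...,2]<z1)&(P[...,0]>.6)&(P[...,0]<.75)&(P[...,1]<.22)&(P[...,1]>-.3)
  print(m.sum())
a,b=ray(230,164,.078),ray(436,166,.078);print('yaw back',np.degrees(np.arctan2(-(a-b)[0],(a-b)[1])))
a,b=ray(229,305,.061),ray(230,168,.061);print('yaw left',np.degrees(np.arctan2(*(b-a)[[1,0]])))
print(ray(403,270,.092))
save(cv2.resize(im[150:320,220:450],None,fx=3.45,fy=3.45,interpolation=cv2.INTER_CUBIC)[...,::-1],'rack.png')
E
```

```text
backL [0.7051 0.1852 0.078 ]
backR [ 0.6911 -0.2561  0.078 ]
fl [0.4056 0.1921 0.061 ]
fr [ 0.391 -0.244  0.061]
pivot hub [0.5425 0.0394 0.056 ]
2882
yaw back -1.812354658394927
yaw left -0.7115502222665249
[ 0.47056568 -0.17307744  0.092     ]
```

View pics/rack.png

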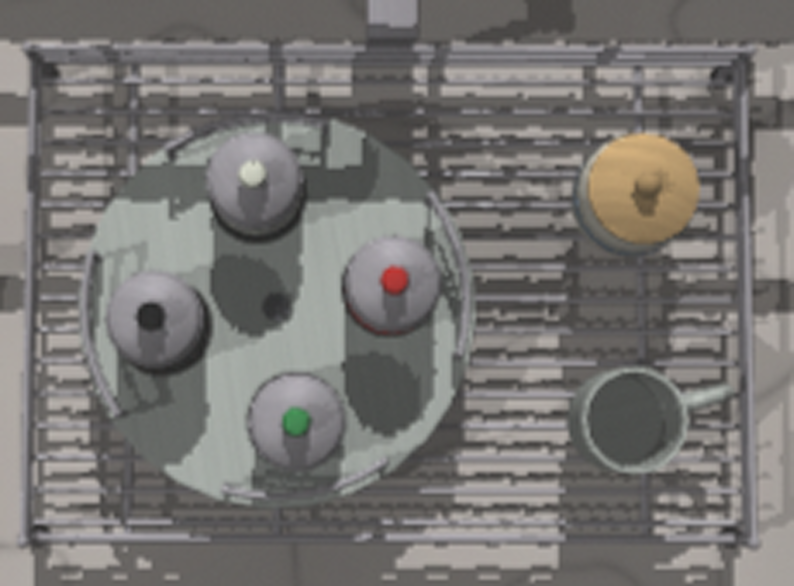

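The red canister sits at about −83° round the pivot at (0.5425, 0.0394), and the front lies at about 178.5°, so it needs about 98° clockwise. I'll put the shut fingers into the gap on the red guard's counter-clockwise side and push that post.

Request:
{"op": "drive_tool", "data": {
  "targets": [
    [332, 628, 0, 118, 0],
    [332, 628, 0, 118, 0],
    [332, 628, 0, 118, 0],
    [332, 628, 0, 118, 0],
    [332, 628, 0, 118, 0],
    [332, 628, 0, 118, 0],
    [332, 628, 0, 118, 0],
    [332, 628, 0, 118, 0],
    [332, 628, 0, 118, 0],
    [332, 628, 0, 118, 0],
    [332, 628, 0, 118, 0],
    [332, 628, 0, 118, 0]
  ],
  "newtons": 20
}}

```text
clock: 1.3
eef_pos: [0.5837, -0.1266, 0.3038]
tcp_rot: [0.437, 0.899, -0.0, -0.0]
contact_force: [0.9, -0.3, -0.2]
grip_width: -0.0004
```

Request:
{"op": "drive_tool", "data": {
  "targets": [
    [51, 96, 0, 15, 0],
    [51, 96, 0, 15, 0],
    [51, 96, 0, 15, 0],
    [51, 96, 0, 15, 0],
    [51, 96, -40, 15, 0],
    [51, 96, -80, 15, 0],
    [51, 96, -80, 15, 0],
    [51, 96, -80, 15, 0]
  ]
}}

```text
clock: 2.1
eef_pos: [0.6337, -0.0337, 0.224]
tcp_rot: [0.32, 0.948, -0.001, -0.001]
contact_force: [-0.0, 0.1, 1.3]
grip_width: 0.0001
```

```bash
python3 - <<'E'
from h import *
s=get_state();print(s['eef_pos'],s['tcp_rot'],s['joints'])
im,d=snapshot('wrist');save(im,'w1.png')
E
```

```text
[ 0.63372231 -0.03373649  0.22400729] [ 3.19729452e-01  9.47508421e-01 -5.87304887e-04 -7.24754953e-04] [ 0.31716329  0.63722291 -0.54192553  1.85981449  0.45602243  0.77222107
  0.44789769]
```

View pics/w1.png

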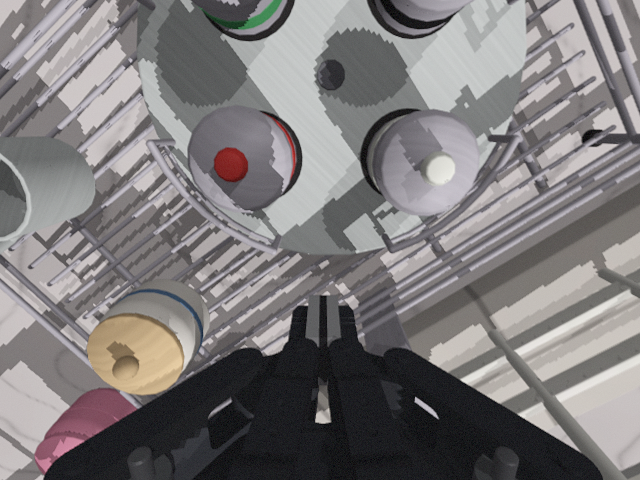

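The wrist view shows the shut fingers aimed midway between the red guard's post (275,245) and the white guard's post (390,245). The camera is on the side towards the pivot, so I'll check its height before going down.

```bash
python3 - <<'E'
from h import *
print(camera_params('wrist')['T'][:3].round(3))
E
```

```text
[[ 0.606 -0.752 -0.259  0.569]
 [ 0.796  0.573  0.196  0.018]
 [ 0.001 -0.325  0.946  0.295]]
```

Request:
{"op": "drive_tool", "data": {
  "targets": [
    [0, 0, -20, 0, 0],
    [0, 0, -40, 0, 0],
    [0, 0, -60, 0, 0],
    [0, 0, -78, 0, 0],
    [0, 0, -78, 0, 0],
    [0, 0, -78, 0, 0]
  ]
}}

```text
clock: 2.75
eef_pos: [0.635, -0.0325, 0.1477]
tcp_rot: [0.319, 0.948, 0.0, 0.001]
contact_force: [0.6, -0.0, -0.7]
grip_width: 0.0002
```

```bash
python3 - <<'E'
from h import *
p=get_state()['eef_pos'];c=np.array([.5425,.0394])
for a in list(range(-38,-150,-5))+[-148]:
    t=np.radians(a);q=c+.116*np.array([np.cos(t),np.sin(t)]);print(a,((q-p[:2])*1000).round(0),a+38)
print(p)
E
```

```text
-38 [-1.  0.] 0
-43 [-8. -7.] -5
-48 [-15. -14.] -10
-53 [-23. -21.] -15
-58 [-31. -26.] -20
-63 [-40. -31.] -25
-68 [-49. -36.] -30
-73 [-59. -39.] -35
-78 [-68. -42.] -40
-83 [-78. -43.] -45
-88 [-88. -44.] -50
-93 [-99. -44.] -55
-98 [-109.  -43.] -60
-103 [-119.  -41.] -65
-108 [-128.  -38.] -70
-113 [-138.  -35.] -75
-118 [-147.  -31.] -80
-123 [-156.  -25.] -85
-128 [-164.  -19.] -90
-133 [-172.  -13.] -95
-138 [-179.   -6.] -100
-143 [-185.    2.] -105
-148 [-191.   10.] -110
-148 [-191.   10.] -110
[ 0.63501851 -0.03251554  0.14770973]
```

Request:
{"op": "drive_tool", "data": {
  "targets": [
    [-4, -3, 0, -2, 0],
    [-8, -7, 0, -5, 0],
    [-11, -10, 0, -7, 0],
    [-15, -14, 0, -10, 0],
    [-19, -17, 0, -12, 0],
    [-23, -21, 0, -15, 0],
    [-27, -24, 0, -17, 0],
    [-31, -26, 0, -20, 0],
    [-35, -29, 0, -22, 0],
    [-40, -31, 0, -25, 0],
    [-44, -34, 0, -27, 0],
    [-49, -36, 0, -30, 0]
  ]
}}

```text
clock: 3.95
eef_pos: [0.585, -0.0686, 0.146]
tcp_rot: [0.554, 0.832, 0.0, 0.0]
contact_force: [0.7, 0.5, 0.6]
grip_width: -0.0001
```

Request:
{"op": "drive_tool", "data": {
  "targets": [
    [-5, -2, 0, -2, 0],
    [-10, -3, 0, -5, 0],
    [-14, -5, 0, -7, 0],
    [-19, -6, 0, -10, 0],
    [-24, -7, 0, -12, 0],
    [-29, -7, 0, -15, 0],
    [-34, -8, 0, -17, 0],
    [-39, -8, 0, -20, 0],
    [-45, -8, 0, -22, 0],
    [-50, -8, 0, -25, 0],
    [-55, -8, 0, -27, 0],
    [-60, -7, 0, -30, 0]
  ]
}}

```text
clock: 5.15
eef_pos: [0.5248, -0.0755, 0.1459]
tcp_rot: [0.751, 0.661, -0.0, 0.0]
contact_force: [0.8, -0.1, 0.9]
grip_width: 0.0004
```

```bash
python3 - <<'E'
from h import *
im,d=snapshot('wrist');save(im,'w2.png')
E
```

```text
(no output)
```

View pics/w2.png

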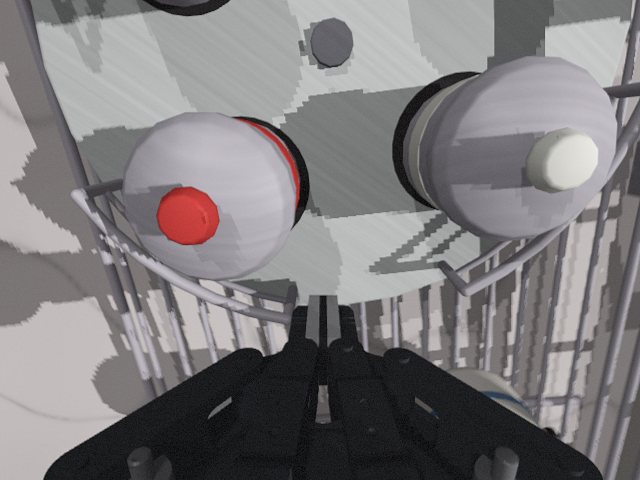

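The fingers are pushing the red guard's post at (292,300), clear of both canisters, and the carousel is turning along with them. I'll carry on round.

Request:
{"op": "drive_tool", "data": {
  "targets": [
    [-5, 1, 0, -2, 0],
    [-10, 2, 0, -5, 0],
    [-14, 4, 0, -7, 0],
    [-19, 5, 0, -10, 0],
    [-24, 6, 0, -12, 0],
    [-29, 8, 0, -15, 0],
    [-34, 10, 0, -17, 0],
    [-38, 12, 0, -20, 0],
    [-43, 15, 0, -22, 0],
    [-47, 18, 0, -25, 0],
    [-51, 21, 0, -27, 0],
    [-55, 24, 0, -30, 0]
  ]
}}

```text
clock: 6.4
eef_pos: [0.4697, -0.0512, 0.1459]
tcp_rot: [0.896, 0.444, -0.0, 0.0]
contact_force: [-0.7, -1.1, 0.2]
grip_width: -0.0001
```

```bash
cat > red.py <<'E'
from h import *
from scipy import ndimage
c0=np.array([.5425,.0394])
for n in('top','scene'):
    im,d=snapshot(n);save(im,n+'_l.png');c=camera_params(n);T=np.array(c['T']);hsv=cv2.cvtColor(im,cv2.COLOR_RGB2HSV)
    m=((hsv[...,0]<6)|(hsv[...,0]>174))&(hsv[...,1]>170)&(hsv[...,2]>90)
    l,k=ndimage.label(m)
    for i in range(1,k+1):
        v,u=np.where(l==i)
        if len(v)<6: continue
        p=np.median([world(c,d,a,b) for a,b in zip(u,v)],0)
        if .118<p[2]<.14:
            r=p[:2]-c0;print(n,u.mean().round(1),v.mean().round(1),p.round(4),'r',np.hypot(*r).round(4),'ang',np.degrees(np.arctan2(r[1],r[0])).round(1)%360)
s=get_state();print(s['eef_pos'],s['clock'])
E
python3 red.py
```

```text
top 309.8 269.4 [0.4766 0.0188 0.1274] r 0.069 ang 197.4
scene 284.5 194.4 [0.4777 0.0163 0.1257] r 0.0687 ang 199.6
[ 0.46935568 -0.05080395  0.14583764] 6.5
```

Request:
{"op": "drive_tool", "data": {
  "targets": [
    [-4, 3, 0, -2, 0],
    [-8, 6, 0, -5, 0],
    [-12, 9, 0, -7, 0],
    [-15, 13, 0, -10, 0],
    [-18, 17, 0, -12, 0],
    [-21, 21, 0, -15, 0],
    [-23, 24, 0, -17, 0],
    [-25, 26, 0, -18, 0],
    [-26, 28, 0, -19, 0],
    [-26, 28, 0, -19, 0],
    [-26, 28, 0, -19, 0]
  ]
}}

```text
clock: 7.6
eef_pos: [0.4442, -0.0233, 0.1459]
tcp_rot: [0.957, 0.291, -0.0, -0.0]
contact_force: [0.4, -0.4, 0.1]
grip_width: -0.0
```

```bash
python3 red.py
```

```text
top 298.0 270.8 [0.4734 0.0426 0.1274] r 0.0691 ang 177.4
scene 290.1 189.3 [0.4749 0.0388 0.1254] r 0.0676 ang 180.5
[ 0.44420869 -0.02339958  0.14586188] 7.7
```

The red canister is at about 179°, a few mm from the target. I'll back off along the rim, then lift out and move away.

Request:
{"op": "drive_tool", "data": {
  "targets": [
    [4, -5, 0, 0, 0],
    [8, -9, 0, 0, 0],
    [8, -9, 0, 0, 0],
    [8, -9, 30, 0, 0],
    [8, -9, 70, 0, 0],
    [8, -9, 110, 0, 0],
    [8, -50, 150, 0, 0],
    [8, -100, 150, 0, 0],
    [8, -150, 150, 0, 0],
    [8, -200, 150, 0, 0],
    [8, -250, 150, 0, 0],
    [8, -250, 150, 0, 0]
  ]
}}

```text
clock: 8.9
eef_pos: [0.4509, -0.2798, 0.2961]
tcp_rot: [0.958, 0.287, -0.0, 0.002]
contact_force: [-0.4, 0.6, -1.7]
grip_width: -0.0002
```

```bash
python3 red.py; sleep 0; python3 red.py; python3 - <<'E'
import cv2
im=cv2.imread('pics/top_l.png');cv2.imwrite('pics/fin.png',cv2.resize(im[150:320,160:500],None,fx=2.3,fy=2.3))
E
```

```text
top 298.2 271.0 [0.4734 0.0426 0.1276] r 0.0692 ang 177.3
scene 290.1 189.3 [0.4756 0.0393 0.1259] r 0.0669 ang 180.1
[ 0.45146768 -0.27486433  0.29558017] 9.0
top 298.1 270.9 [0.4734 0.0425 0.128 ] r 0.0691 ang 177.4
scene 290.1 189.3 [0.4757 0.0387 0.1256] r 0.0668 ang 180.6
[ 0.45205092 -0.27211723  0.29559464] 9.1
```

View pics/fin.png

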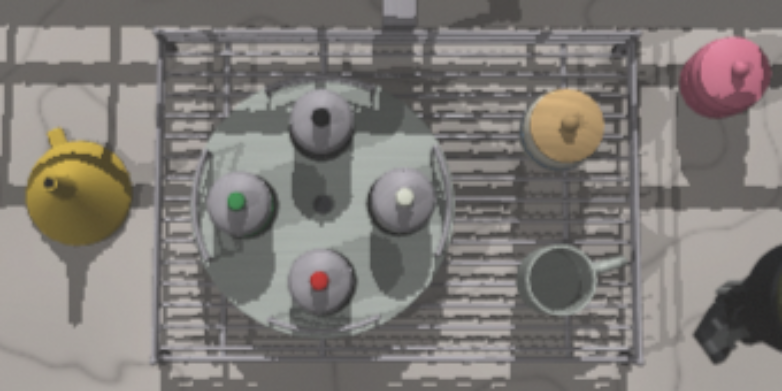

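The red knob at (319,281) is square in front of the hub at (322,203). All four canisters are upright, the salt pot, cup and funnel look unmoved, and the arm is clear at the right edge.

```bash
python3 -c "
from plant import *
print(sign_off())"
```

```text
the job is handed in; nothing more can be done
None
```

The red canister is at the front of the carousel, and I handed the job in at about 9 s. I got it there by pushing the red guard's end post about 98° clockwise with the closed fingertips, then backing off and lifting clear.

- **Position:** the two cameras put the red knob at 177.4° and 180.6° round the pivot, and the front is at about 178.5°. That is about 3–6 mm from the front place, against the 18 mm allowed. The two cameras disagree with each other by about 4–5 mm.
- **Stillness:** the last two looks, 0.1 s apart, agreed to within 1 mm, so the carousel was still.
- **Everything else:** in the final picture all four canisters were upright on their seats, and the arm touched nothing. The salt pot, cup and funnel looked unmoved there; I did not re-measure them.
- **Forces:** wrist readings stayed under 2 N at the end of every move.

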